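# Set the green and red stock tags on the supply board

### The arm

A 6-joint arm with a two-finger parallel gripper is mounted at the origin on a cart in front of the work surface, level with it; the furniture and walls round the work are solid. World frame = base frame: x ahead of the robot, y to its left, z up, the work surface at z = 0. Lengths are in m, angles in rad, forces in N, time in s.
With the tool pointing down it reaches from about 0.25 to 0.725 m from the base axis. Payload 9.7 kg.
Tool frame: the origin (TCP) lies on the centre line of the jaws, within the pads' length; the fingertips stand 17 mm ahead of it and the grasp point (between the pads) lies 2 mm behind it (tcp_to_tips is the distance from the TCP to the fingertips, in m); z points along the fingers, y is the direction in which the jaws open and shut (so a half turn about z gives the same grasp; the last joint's range is limited). The gripper opens to 85 mm and grips with 20 to 120 N. Pads are 22 mm wide; open, the fingers measure 114 mm over their backs; the gripper's body (76 mm by 85 mm) begins 54 mm behind the grasp point. The pads swing forward as they close: fully open they stand 13 mm farther back than shut.
Start: joints at [-1.23, 0.087, 0.176, 1.66, 0, 1.571], TCP at [0.184, -0.518, 0.224] pointing down, gripper open.
Joint ranges: [-3.13, 3.13], [-0.85, 1.81], [-1.15, 1.24], [-2.2, 2.28], [-1.44, 1.52], [-3.14, 3.14]. Speed limits (rad/s): [2.22, 2.22, 2.57, 3.14, 3.14, 3.14].

### API

Orientations are given as a rotation vector (axis times angle).
In Python, from cell import state, capture, job_done, tcp_to_tips gives the robot as it stands. The module is installed in compiled form; this text tells all that it offers.
- The arm moves only by the shell command python3 -m handwheel 'ROWS'. ROWS is JSON, a list that holds one entry, the list of rows, each a list of 7 numbers: the shift along the tool's x, y, z in m, then the turn, a rotation vector about the tool's x, y, z in degrees, then the closure, from 0 (fully open) to 1 (shut). A call has 1 to 20 rows; each row is the pose to reach, as a shift and turn from the pose measured when the call began, along the tool's axes at that moment; what a row does not reach only later rows make up. A row lasts 1/12 s, in which the tool goes at most 41.7 mm and 7.16 degrees, less where a joint would pass 70% of its speed; a pose out of reach is approached as far as the arm can. A call with a gripper value outside its range is refused whole. The fingers move at their own pace and stop on an object; the grip force is fixed at half the most. Time passes only in rows, so rows that repeat a pose let the fingers close. It gives the time, the measured TCP pose, the force and the opening at its end, in the units of the state.
- state(): the state, without advancing time (a new reading comes with each control period).
- capture(name): name is "scene" or "top" or "wrist"; returns a dict with "pixels" (384x512x3 uint8, red, green, blue), "range_z" (384x512 float32, m along the optical axis (not along the pixel's ray), 0 where there is no reading), "vertical_fov" (degrees; the focal length in pixels is half the picture's height over the tangent of half this angle, whatever the lens; pixels are square), "cx", "cy" (the principal point, pixels), "world_to_cam" (4x4, takes a point from world to camera coordinates). Camera axes: x right, y down, z forward; pixel columns grow to the right and rows downward; lengths in m; the calibration is good to about 2 mm. The wrist camera is an equidistant fisheye: a pixel r from the principal point sees the ray r / f radians off the axis. A picture is of the moment at which its call begins.
- job_done(): hands the job in, once; it reports no verdict.
The state is a dict: "t": time; "joints": joint angles; "dq": joint speeds; "joint_efforts": joint torques, N m; "eef_pos": TCP position; "tool_rot": TCP orientation; "ft_force": force on the tool from outside, world axes, zero at the start; "moment": the same for the moment, N m; "grip_width": opening from 0.0 (shut) to 1.0 (fully open).
Only numpy, scipy, OpenCV 4.12 (cv2) and the standard library are available. Lean on these libraries where they do the work, as an engineer would, in place of code of your own. Each camera call takes 0.05 s, during which the arm holds its last target.

### The job

Three supply bins stand on the white stock board, two of them filled and one empty, each with a hinged tag on a post in front of it. With a fingertip, gently push round those tags that are wrong, so that the tags of the two filled bins show you their green faces and the tag of the empty bin shows you its red face, every tag swung fully to its stop. Do not grip the tags, and lift or shift nothing else.

Things in the scene. Friction and masses are not known exactly. Their poses are not given: they have to be found in the camera images.
- board: white stock board lying fixed on the desk, 185 x 405 mm, 12 mm thick; origin on its underside near the middle, z up, y along its length. Its x points away from the robot, to the back of the board. The three bins stand on it side by side, 130 mm apart along its y, each with a tag post 81 mm in front (-x) of the bin's centre.
- post_a: fixed upright steel post of one tag, 9 mm across (14 mm at the tag's knuckles and collars, 22 mm at its foot), top 138 mm above the desk; origin on its axis at desk height, axes parallel to the board's. Its bin is the one whose centre lies 81 mm behind it (+x); which bin that is changes from run to run.
- tag_a_leaf (a point): centre of the leaf of the tag on post_a, 34 mm from the post's axis, 105 mm above the desk. The stiff upright leaf reaches 60 mm from the axis, is 4 mm thick (6 mm at its white free edge) and stands from 80 to 130 mm above the desk. One face is red with a white bar, the other green with a round white dot.
- tag_a (a joint): angle of the tag on post_a, 0 to 2.94 rad. Near 0: leaf on the robot's left of the post, red face to the robot. Near 2.94: on the right, green face to the robot. It swings through the robot's side; seen from above the leaf points (value + 1.67) rad anticlockwise from the post's +x. Its clockwise side is green. Light friction hinge (0.4 N at 40 mm), stays where left.
- post_b: fixed upright steel post of one tag, 9 mm across (14 mm at the tag's knuckles and collars, 22 mm at its foot), top 138 mm above the desk; origin on its axis at desk height, axes parallel to the board's. Its bin is the one whose centre lies 81 mm behind it (+x); which bin that is changes from run to run.
- tag_b_leaf (a point): centre of the leaf of the tag on post_b, 34 mm from the post's axis, 105 mm above the desk. The stiff upright leaf reaches 60 mm from the axis, is 4 mm thick (6 mm at its white free edge) and stands from 80 to 130 mm above the desk. One face is red with a white bar, the other green with a round white dot.
- tag_b (a joint): angle of the tag on post_b, 0 to 2.94 rad. Near 0: leaf on the robot's left of the post, red face to the robot. Near 2.94: on the right, green face to the robot. It swings through the robot's side; seen from above the leaf points (value + 1.67) rad anticlockwise from the post's +x. Its clockwise side is green. Light friction hinge (0.4 N at 40 mm), stays where left.
- post_c: fixed upright steel post of one tag, 9 mm across (14 mm at the tag's knuckles and collars, 22 mm at its foot), top 138 mm above the desk; origin on its axis at desk height, axes parallel to the board's. Its bin is the one whose centre lies 81 mm behind it (+x); which bin that is changes from run to run.
- tag_c_leaf (a point): centre of the leaf of the tag on post_c, 34 mm from the post's axis, 105 mm above the desk. The stiff upright leaf reaches 60 mm from the axis, is 4 mm thick (6 mm at its white free edge) and stands from 80 to 130 mm above the desk. One face is red with a white bar, the other green with a round white dot.
- tag_c (a joint): angle of the tag on post_c, 0 to 2.94 rad. Near 0: leaf on the robot's left of the post, red face to the robot. Near 2.94: on the right, green face to the robot. It swings through the robot's side; seen from above the leaf points (value + 1.67) rad anticlockwise from the post's +x. Its clockwise side is green. Light friction hinge (0.4 N at 40 mm), stays where left.
- bin_markers: filled bin: open grey bin, 132 (x) x 100 (y) x 45 mm high, standing fixed on the board, rim 57 mm above the desk; origin at the centre of its underside, axes parallel to the board's. Heaped with yellow highlighters, up to 67 mm above the desk.
- bin_notes: filled bin: open grey bin, 132 (x) x 100 (y) x 45 mm high, standing fixed on the board, rim 57 mm above the desk; origin at the centre of its underside, axes parallel to the board's. Full of sticky-note pads and white correction tapes, up to 61 mm above the desk, the topmost pad and tape loose.
- bin_empty: empty bin: open grey bin, 132 (x) x 100 (y) x 45 mm high, standing fixed on the board, rim 57 mm above the desk; origin at the centre of its underside, axes parallel to the board's. Nothing in it.
- mug: white dotted mug, 82 mm across, 91 mm high; origin under its centre. Bystander, to be left alone.
- hole_punch: blue and black hole punch, 67 x 104 x 56 mm; origin under its centre. Bystander, to be left alone.
- stapler: black stapler, 36 x 134 x 43 mm; origin under its centre. Bystander, to be left alone.
- marker: black marker lying on the desk, 136 mm long, 17 mm thick; origin at its underside. Bystander, to be left alone.
- clip_box: clear paper-clip box, 56 x 71 x 22 mm; origin under its centre. Bystander, to be left alone.
- top_pad: loose top pad of sticky notes in bin_notes, 76 x 77 x 11 mm; origin under its centre. Bystander, to be left alone.
- top_tape: loose top correction tape in bin_notes, 33 x 81 x 15 mm; origin under its centre. Bystander, to be left alone.

How it is judged:
By the outcome, as a careful person would: the job done as asked, in the order asked, and still so for the second after the job is handed in, with the robot touching nothing.
It also fails if it takes over 69 s, if anything falls off the work surface, if the arm or the gripper's body presses on something with over 40 N, if the wrist force passes 120 N, or if a joint passes its speed limit or range.

## Working session

There is one attempt and no reset: what is moved stays moved. The work goes in short steps, Python scripts to look and compute and a shell command to move; the robot and the scene stay as the last step left them, time stands still between calls to the robot, and variables do not carry over. Pictures are saved under pics/ and viewed, and the job is handed in when it is done.

```bash
mkdir -p pics; python3 - <<'E'
from cell import state,capture,tcp_to_tips
import cv2
print(state(),tcp_to_tips)
for n in("scene","top"):
    c=capture(n);cv2.imwrite(f"pics/{n}0.png",c["pixels"][:,:,::-1])
    print(n,c["vertical_fov"],c["cx"],c["cy"],c["world_to_cam"])
E
```

```text
{'t': 0.0, 'joints': array([-1.23001011e+00,  8.74674754e-02,  1.75112398e-01,  1.65979430e+00,
       -2.65464683e-06,  1.57084414e+00]), 'dq': array([ 0.00212388, -0.00018691,  0.00143914,  0.00117025, -0.00028889,
        0.00110638]), 'joint_efforts': array([ 7.10315926e-04, -5.20387459e+01,  4.64808583e+01,  1.61793520e-02,
        1.38636501e-04,  9.31706381e-06]), 'eef_pos': array([ 0.1837433 , -0.51814122,  0.22326785]), 'tool_rot': array([-3.09479570e+00, -5.32419141e-01,  3.64401872e-04]), 'ft_force': array([0.51106473, 0.17371059, 0.0043144 ]), 'moment': array([-0.04802402,  0.02120104, -0.02323148]), 'grip_width': 0.9971050650852239} 0.017
scene 43.45994720183469 250.28808902221664 187.19636089435187 [[-0.6456847  -0.76336434 -0.01913487  0.24678846]
 [-0.38966203  0.35093551 -0.85147388  0.28914929]
 [ 0.65669991 -0.54232753 -0.52404779  1.09958084]
 [ 0.          0.          0.          1.        ]]
top 47.299031592089776 251.7462897047629 185.98466738709445 [[ 0.02689794 -0.99961487  0.00682683 -0.1076717 ]
 [-0.99626685 -0.027367   -0.08187441  0.48749509]
 [ 0.0820297  -0.00459909 -0.99661927  1.15964163]
 [ 0.          0.          0.          1.        ]]
```

View pics/scene0.png

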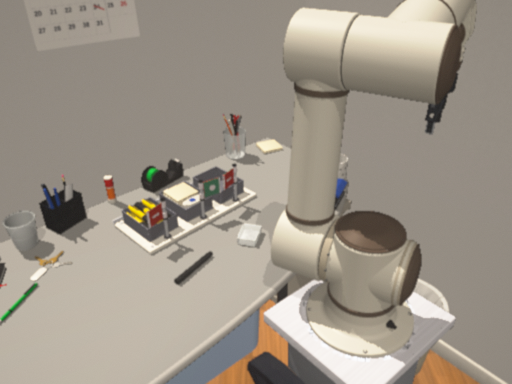

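View pics/top0.png

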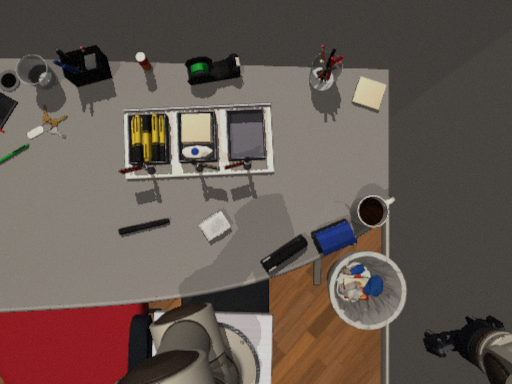

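The pictures show the markers bin on the robot's left with a red tag at (155,213) in the scene view, the notes bin in the middle with a green tag at (211,187), and the empty bin on the right with a red tag at (229,178). Next I'll measure the posts and leaf angles.

```bash
cat > h.py <<'E'
import numpy as np,cv2
from cell import state,capture
def cloud(c):
    P=c["pixels"];Z=c["range_z"];f=192/np.tan(np.radians(c["vertical_fov"])/2)
    v,u=np.mgrid[:384,:512];X=np.stack([(u-c["cx"])/f*Z,(v-c["cy"])/f*Z,Z],-1)
    T=c["world_to_cam"];W=(X-T[:3,3])@T[:3,:3]
    W[Z<=0]=np.nan
    return W,P
E
python3 - <<'E'
from h import *
for n in("scene","top"):
    c=capture(n);W,P=cloud(c)
    hsv=cv2.cvtColor(P,cv2.COLOR_RGB2HSV)
    m=(W[...,2]>.078)&(W[...,2]<.145)&(W[...,0]>.3)&(W[...,0]<.75)&(W[...,1]>-.3)&(W[...,1]<.4)
    k,l,s,ce=cv2.connectedComponentsWithStats(m.astype(np.uint8))
    for i in range(1,k):
        if s[i,4]<4: continue
        q=W[l==i];print(n,s[i],"mean",q.mean(0).round(3),"min",q.min(0).round(3),"max",q.max(0).round(3),P[l==i].mean(0).round())
    b=(hsv[...,1]<30)&(P.min(-1)>170)&(abs(W[...,2]-.012)<.006)&(W[...,0]>.3)
    q=W[b][:,:2].astype(np.float32)
    print(n,"board",cv2.minAreaRect(q),len(q))
    x0,y0,w,h=(95,130,200,130) if n=="scene" else (110,95,180,120)
    cv2.imwrite(f"pics/{n}z.png",cv2.resize(P[y0:y0+h,x0:x0+w,::-1],None,fx=4,fy=4,interpolation=cv2.INTER_CUBIC))
E
```

```text
scene [223 164  15  26 234] mean [ 0.536 -0.054  0.107] min [ 0.524 -0.087  0.078] max [ 0.555 -0.02   0.139] [127.  87.  82.]
scene [198 178  23  22 344] mean [0.53  0.026 0.106] min [ 0.52  -0.009  0.078] max [0.544 0.059 0.139] [ 94. 104.  90.]
scene [147 198  21  30 351] mean [0.517 0.206 0.107] min [0.504 0.171 0.078] max [0.53  0.239 0.138] [124.  81.  72.]
scene board ((0.6627821922302246, 0.016224265098571777), (0.4167340397834778, 0.5254365801811218), 55.07810974121094) 737
top [223 156  27  14 131] mean [ 0.538 -0.057  0.118] min [ 0.526 -0.085  0.08 ] max [ 0.554 -0.022  0.143] [78. 59. 53.]
top [191 159  28  11 121] mean [0.532 0.028 0.12 ] min [ 0.525 -0.009  0.078] max [0.543 0.056 0.141] [68. 59. 51.]
top [117 162  31  12 168] mean [0.52  0.201 0.115] min [0.509 0.172 0.079] max [0.533 0.237 0.141] [71. 50. 46.]
top board ((0.516376256942749, 0.18136456608772278), (0.3392775058746338, 0.6663187146186829), 3.920121192932129) 1306
```

View pics/scenez.png

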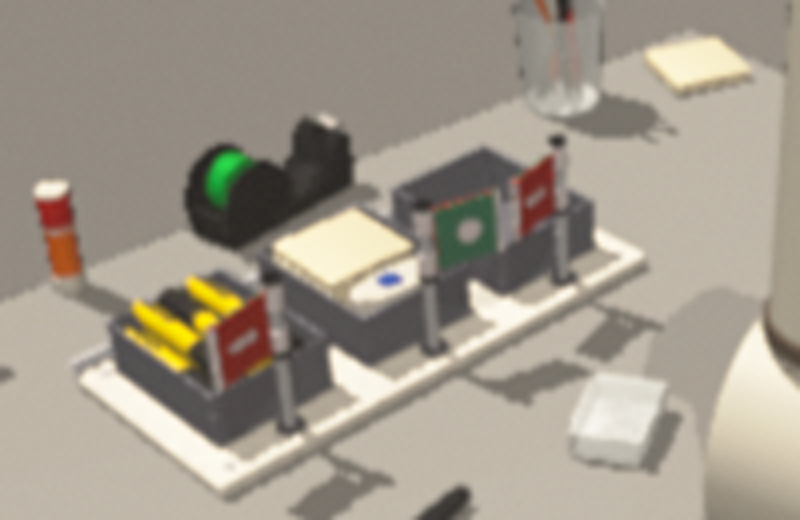

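View pics/topz.png

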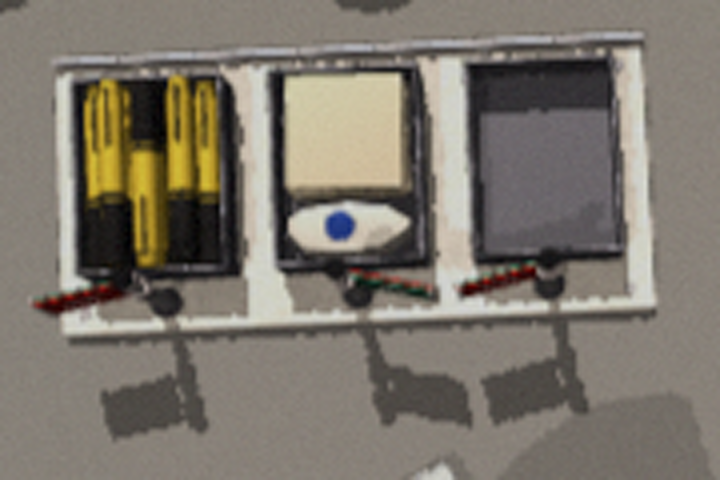

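```bash
python3 - <<'E'
from h import *
for n in("scene","top"):
    c=capture(n);W,P=cloud(c);Z=W[...,2]
    base=(W[...,0]>.3)&(W[...,0]<.75)&(W[...,1]>-.3)&(W[...,1]<.4)
    m=base&(Z>.078)&(Z<.145)
    k,l,s,ce=cv2.connectedComponentsWithStats(m.astype(np.uint8))
    posts=[]
    R=P.astype(int);col=(abs(R[...,0]-R[...,1])>25)|((n=="scene")&(R[...,1]-R[...,0]>15))
    for i in range(1,k):
        if s[i,4]<50: continue
        q=W[l==i]
        top=q[q[:,2]>.1325]; pm=np.median(top,0)
        leaf=W[(l==i)&col] if n=="scene" else q[q[:,2]<.129]
        d=np.linalg.norm(leaf[:,:2]-pm[:2],axis=1); 
        leaf=leaf[(d>.015)]
        vx,vy,x0,y0=cv2.fitLine(leaf[:,:2].astype(np.float32),cv2.DIST_HUBER,0,.001,.001).ravel()
        a=np.arctan2(vy,vx); 
        if (np.array([np.cos(a),np.sin(a)])@(leaf[:,:2].mean(0)-pm[:2]))<0:a+=np.pi
        posts.append(pm[:2]); print(n,"post",pm.round(4),len(top),"leaf",leaf.mean(0).round(4),"ang deg",np.degrees(a)%360, "resid",np.std((leaf[:,:2]-[x0,y0])@[-vy,vx]).round(4),"from post", np.degrees(np.arctan2(*(leaf.mean(0)-pm)[[1,0]]))%360)
    p=np.array(posts); d=p[-1]-p[0]; print("post line ang",np.degrees(np.arctan2(d[1],d[0])),np.linalg.norm(np.diff(p,axis=0),axis=1))
E
```

```text
scene post [ 0.5433 -0.0796  0.1355] 11 leaf [ 0.5337 -0.0447  0.106 ] ang deg 107.249374 resid 0.0016 from post 105.31295547658942
scene post [0.5367 0.051  0.1354] 13 leaf [0.5298 0.017  0.1037] ang deg 259.34723 resid 0.0021 from post 258.58597018328277
scene post [0.5254 0.1791 0.1351] 16 leaf [0.5155 0.2139 0.1059] ang deg 106.008095 resid 0.0018 from post 106.020680699296
post line ang 93.93644272694702 [0.13078877 0.12863055]
top post [ 0.5455 -0.078   0.1368] 33 leaf [ 0.5339 -0.0431  0.1103] ang deg 107.68481 resid 0.0012 from post 108.44459345414678
top post [0.5363 0.0505 0.1372] 28 leaf [0.5292 0.0126 0.1104] ang deg 260.5635 resid 0.0013 from post 259.4031723114465
top post [0.5269 0.1811 0.1366] 25 leaf [0.5156 0.2159 0.1095] ang deg 106.26335 resid 0.0011 from post 107.9232461640993
post line ang 94.11733248051617 [0.128835   0.13093729]
```

```bash
cat >> h.py <<'E'
from scipy.spatial.transform import Rotation as Ro
def go(p,yaw_x=None):
    "tool shift (m) and turn (deg) to bring TCP to p, tool pointing down, tool x at yaw_x deg in world"
    s=state();R=Ro.from_rotvec(s["tool_rot"])
    d=R.inv().apply(np.array(p)-s["eef_pos"])
    if yaw_x is None: return d.round(4)
    a=np.radians(yaw_x);x=np.array([np.cos(a),np.sin(a),0]);z=np.array([0,0,-1]);y=np.cross(z,x)
    return d.round(4),np.degrees((R.inv()*Ro.from_matrix(np.stack([x,y,z],1))).as_rotvec()).round(2)
E
python3 - <<'E'
from h import *
s=state();print(Ro.from_rotvec(s["tool_rot"]).as_matrix().round(3))
for y in(4,-176,94,-86): print(y,go([.42,.06,.224],y))
E
```

```text
[[ 0.942  0.334 -0.   ]
 [ 0.334 -0.942  0.   ]
 [-0.    -0.    -1.   ]]
4 (array([ 0.4159, -0.4661, -0.    ]), array([-3.000e-02,  1.000e-02,  1.553e+01]))
-176 (array([ 0.4159, -0.4661, -0.    ]), array([-1.0000e-02, -4.0000e-02, -1.6447e+02]))
94 (array([ 0.4159, -0.4661, -0.    ]), array([-2.000e-02, -2.000e-02, -7.447e+01]))
-86 (array([ 0.4159, -0.4661, -0.    ]), array([-2.0000e-02,  2.0000e-02,  1.0553e+02]))
```

```bash
python3 -m handwheel '[[[0.02,-0.025,-0.02,0,0,0.8,1],[0.04,-0.05,-0.03,0,0,1.6,1],[0.065,-0.075,-0.03,0,0,2.4,1],[0.09,-0.1,-0.03,0,0,3.2,1],[0.115,-0.13,-0.03,0,0,4,1],[0.14,-0.155,-0.03,0,0,5,1],[0.165,-0.185,-0.03,0,0,6,1],[0.19,-0.21,-0.03,0,0,7,1],[0.215,-0.24,-0.03,0,0,8,1],[0.24,-0.265,-0.03,0,0,9,1],[0.265,-0.295,-0.03,0,0,10,1],[0.29,-0.32,-0.03,0,0,11,1],[0.315,-0.35,-0.03,0,0,12,1],[0.34,-0.38,-0.03,0,0,13,1],[0.365,-0.41,-0.03,0,0,14,1],[0.39,-0.435,-0.03,0,0,15,1],[0.405,-0.455,-0.03,0,0,15.5,1],[0.416,-0.466,-0.03,0,0,15.5,1],[0.416,-0.466,-0.03,0,0,15.5,1],[0.416,-0.466,-0.03,0,0,15.5,1]]]'
python3 - <<'E'
from h import *
s=state();print(s["t"],s["eef_pos"],s["ft_force"])
c=capture("wrist");cv2.imwrite("pics/w1.png",c["pixels"][:,:,::-1]);print(c["vertical_fov"],c["cx"],c["cy"],c["world_to_cam"])
E
```

```text
t: 1.97
eef_pos: [0.4216, 0.0417, 0.2538]
tool_rot: [-3.125, -0.141, 0.003]
ft_force: [0.0, 0.4, 0.5]
grip_width: -0.001
1.9667 [0.42161078 0.04174305 0.253802  ] [0.03903284 0.38480369 0.49084437]
65.70646984690485 255.73512725558368 191.6880559012931 [[ 0.08968695 -0.99587698 -0.01361211  0.00665976]
 [-0.94640951 -0.08947371  0.31032804  0.35362596]
 [-0.31026648 -0.01494975 -0.95053207  0.53927412]
 [ 0.          0.          0.          1.        ]]
```

View pics/w1.png

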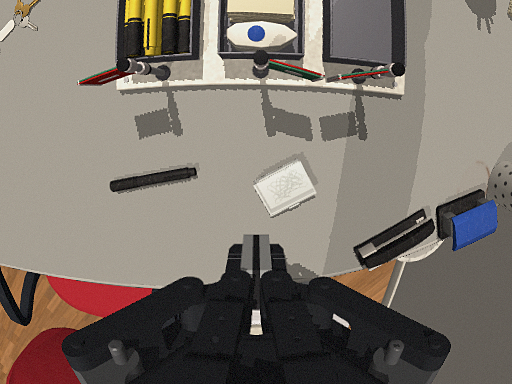

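```bash
python3 - <<'E'
from h import *
c=capture("wrist");P=c["pixels"]
cv2.imwrite("pics/w1a.png",cv2.resize(P[45:95,70:250,::-1],None,fx=4.4,fy=4.4,interpolation=cv2.INTER_CUBIC))
cv2.imwrite("pics/w1b.png",cv2.resize(P[45:95,240:420,::-1],None,fx=4.4,fy=4.4,interpolation=cv2.INTER_CUBIC))
E
```

```text
(no output)
```

View pics/w1a.png

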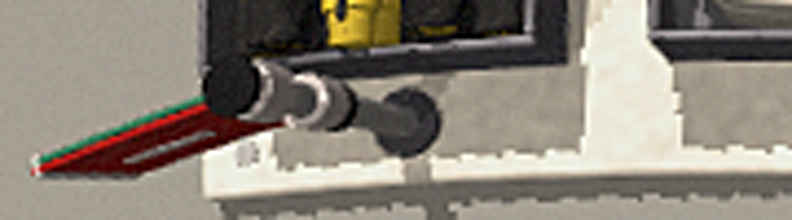

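View pics/w1b.png

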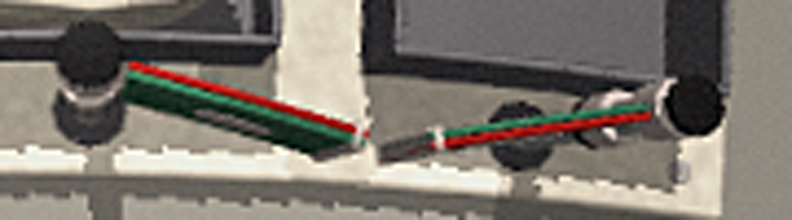

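The wrist zooms show the post tops at about (233,85), (90,55) and (695,104). The free edges are at (37,163), (362,133) and (437,138).

```bash
python3 - <<'E'
from h import *
c=capture("wrist");f=192/np.tan(np.radians(c["vertical_fov"])/2);T=c["world_to_cam"];R=T[:3,:3];C=-R.T@T[:3,3]
def ray(u,v,z):
    dx,dy=u-c["cx"],v-c["cy"];r=np.hypot(dx,dy);t=r/f
    d=R.T@np.array([np.sin(t)*dx/r,np.sin(t)*dy/r,np.cos(t)]);return C+d*(z-C[2])/d[2]
for n,o,p,e in(("L",70,(233,85),(37,163)),("M",240,(90,55),(362,133)),("R",240,(695,104),(437,138))):
    a=ray(p[0]/4.4+o,p[1]/4.4+45,.138);b=ray(e[0]/4.4+o,e[1]/4.4+45,.130);d=b-a
    print(n,a.round(4),b.round(4),np.hypot(*d[:2]).round(4),np.degrees(np.arctan2(d[1],d[0]))%360)
print(state()["t"])
E
```

```text
L [0.5281 0.1766 0.138 ] [0.513  0.2332 0.13  ] 0.0586 104.87188753443455
M [0.5374 0.0484 0.138 ] [ 0.5288 -0.0089  0.13  ] 0.058 261.4293429014684
R [ 0.5474 -0.08    0.138 ] [ 0.5302 -0.0251  0.13  ] 0.0576 107.47784644318894
2.1167
```

```bash
python3 - <<'E'
from h import *
print(go([.545,.229,.19],0))
E
```

```text
(array([ 0.1398, -0.1752,  0.0666]), array([-0.77,  0.04,  5.11]))
```

```bash
python3 -m handwheel '[[[0.02,-0.025,0,-0.1,0,1,1],[0.04,-0.05,0,-0.3,0,2,1],[0.06,-0.075,0,-0.5,0,3,1],[0.08,-0.1,0,-0.8,0,4,1],[0.1,-0.125,0.01,-0.8,0,5.1,1],[0.12,-0.15,0.03,-0.8,0,5.1,1],[0.135,-0.17,0.05,-0.8,0,5.1,1],[0.14,-0.175,0.066,-0.8,0,5.1,1],[0.14,-0.175,0.066,-0.8,0,5.1,1],[0.14,-0.175,0.066,-0.8,0,5.1,1],[0.14,-0.175,0.066,-0.8,0,5.1,1]]]'
python3 - <<'E'
from h import *
print(state()["t"],go([.545,.229,.115],0))
c=capture("wrist");cv2.imwrite("pics/w2.png",c["pixels"][:,:,::-1])
E
```

```text
t: 3.03
eef_pos: [0.5413, 0.0424, 0.2068]
tool_rot: [-3.11, -0.098, 0.006]
ft_force: [0.6, 0.5, -0.4]
grip_width: 0.003
3.0333 (array([ 0.0157, -0.1832,  0.0973]), array([-1.73,  0.22,  3.6 ]))
```

View pics/w2.png

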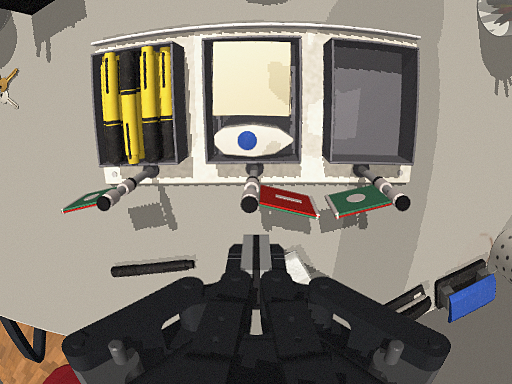

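The arm did not move in y as commanded. I'll check the joints.

```bash
python3 - <<'E'
from h import *
s=state()
for k in s: print(k,np.round(s[k],3))
print(Ro.from_rotvec(s["tool_rot"]).as_matrix().round(3))
E
```

```text
t 3.083
joints [0.062 0.068 0.121 1.627 0.03  3.141]
dq [ 0.001 -0.013  0.004  0.026 -0.002  0.   ]
joint_efforts [ -0.308 -55.84   49.82    0.784   0.075   0.   ]
eef_pos [0.542 0.043 0.206]
tool_rot [-3.11  -0.098  0.007]
ft_force [ 0.34   0.539 -1.052]
moment [-0.043  0.002  0.032]
grip_width -0.001
[[ 0.998  0.063 -0.005]
 [ 0.063 -0.998  0.03 ]
 [-0.003 -0.03  -1.   ]]
```

```bash
python3 -m handwheel '[[[0,-0.02,-0.02,0,0,0,1],[0,-0.04,-0.04,0,0,0,1],[0,-0.04,-0.04,0,0,0,1],[0,-0.04,-0.04,0,0,0,1]]]'; python3 -c "
from cell import state;print(state()['joints'].round(3),state()['dq'].round(3))"
```

```text
t: 3.42
eef_pos: [0.5413, 0.063, 0.2485]
tool_rot: [-3.094, -0.144, 0.005]
ft_force: [-0.1, 0.1, -0.4]
grip_width: 0.003
[0.092 0.087 0.223 1.708 0.044 3.141] [-0.009  0.007 -0.043 -0.016 -0.005 -0.   ]
```

Joint 6 is at its range end. I'll use a yaw of 90°, so tool x is world y and tool y is world x.

```bash
python3 - <<'E'
from h import *
print(go([.48,.14,.24],90))
E
```

```text
(array([-0.0539, -0.0819,  0.0122]), array([ -2.12,  -1.83, -84.66]))
```

```bash
python3 -m handwheel '[[[-0.005,-0.007,0,-0.2,-0.1,-7,1],[-0.01,-0.014,0,-0.4,-0.3,-14,1],[-0.015,-0.021,0,-0.5,-0.5,-21,1],[-0.02,-0.028,0,-0.7,-0.6,-28,1],[-0.025,-0.035,0,-0.9,-0.8,-35,1],[-0.03,-0.042,0,-1.1,-0.9,-42,1],[-0.035,-0.05,0,-1.2,-1.1,-49,1],[-0.04,-0.058,0,-1.4,-1.2,-56,1],[-0.045,-0.066,0,-1.6,-1.4,-63,1],[-0.05,-0.074,0.004,-1.8,-1.5,-70,1],[-0.054,-0.08,0.008,-1.9,-1.7,-77,1],[-0.054,-0.082,0.012,-2.1,-1.8,-84,1],[-0.054,-0.082,0.012,-2.1,-1.8,-84.7,1],[-0.054,-0.082,0.012,-2.1,-1.8,-84.7,1],[-0.054,-0.082,0.012,-2.1,-1.8,-84.7,1]]]'
python3 - <<'E'
from h import *
print(state()["joints"].round(3),go([.547,.227,.18],90))
E
```

```text
t: 4.67
eef_pos: [0.4798, 0.1398, 0.2401]
tool_rot: [-2.225, -2.217, -0.0]
ft_force: [1.0, -0.6, 0.1]
grip_width: 0.003
[ 0.283 -0.026  0.091  1.689  0.     1.857] (array([0.0874, 0.0669, 0.0601]), array([-0.01, -0.02, -0.19]))
```

```bash
python3 -m handwheel '[[[0.02,0.015,0,0,0,0,1],[0.04,0.03,0.005,0,0,0,1],[0.06,0.045,0.02,0,0,0,1],[0.08,0.06,0.04,0,0,0,1],[0.087,0.067,0.06,0,0,-0.2,1],[0.087,0.067,0.06,0,0,-0.2,1],[0.087,0.067,0.06,0,0,-0.2,1]]]'
python3 - <<'E'
from h import *
print(go([.547,.227,.115],90))
c=capture("wrist");cv2.imwrite("pics/w3.png",c["pixels"][:,:,::-1])
E
```

```text
t: 5.25
eef_pos: [0.5466, 0.2261, 0.1791]
tool_rot: [-2.222, -2.219, 0.004]
ft_force: [-1.0, 0.5, 0.2]
grip_width: -0.002
(array([0.0009, 0.0006, 0.0641]), array([-0.17,  0.05, -0.1 ]))
```

View pics/w3.png

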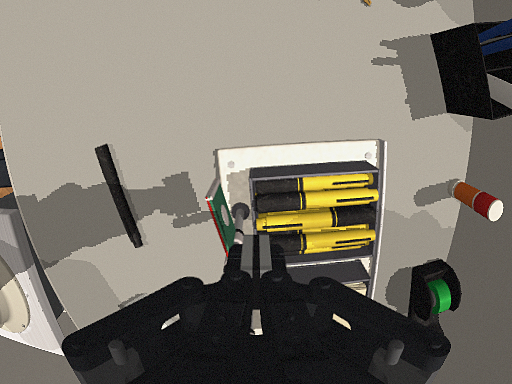

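The fingers at (258,238) are behind the leaf at (222,215), on its green side, so I'll descend.

```bash
python3 -m handwheel '[[[0.001,0.001,0.016,0,0,0,1],[0.001,0.001,0.032,0,0,0,1],[0.001,0.001,0.048,0,0,0,1],[0.001,0.001,0.064,0,0,0,1],[0.001,0.001,0.064,0,0,0,1],[0.001,0.001,0.064,0,0,0,1]]]'
python3 - <<'E'
from h import *
p=np.array([.527,.179])
print(state()["eef_pos"])
for r,a in[(50,72),(49,80),(48,90),(47,100),(47,110)]+[(47,a) for a in range(120,251,10)]:
    a=np.radians(a);print(r,round(np.degrees(a)),go([p[0]+r/1e3*np.cos(a),p[1]+r/1e3*np.sin(a),.115]))
c=capture("scene");cv2.imwrite("pics/s3.png",cv2.resize(c["pixels"][130:260,95:295,::-1],None,fx=4,fy=4))
E
```

```text
t: 5.8
eef_pos: [0.5477, 0.2263, 0.1183]
tool_rot: [-2.225, -2.218, -0.001]
ft_force: [-0.2, 0.2, 0.9]
grip_width: 0.002
[0.5477374  0.22633292 0.11830525]
50 72 [ 0.0002 -0.0053  0.0033]
49 80 [ 0.0009 -0.0122  0.0033]
48 90 [ 0.0006 -0.0207  0.0033]
47 100 [-0.0011 -0.0289  0.0033]
47 110 [-0.0033 -0.0368  0.0033]
47 120 [-0.0068 -0.0442  0.0033]
47 130 [-0.0115 -0.0509  0.0033]
47 140 [-0.0173 -0.0567  0.0033]
47 150 [-0.024  -0.0614  0.0033]
47 160 [-0.0315 -0.0648  0.0033]
47 170 [-0.0394 -0.0669  0.0033]
47 180 [-0.0475 -0.0676  0.0033]
47 190 [-0.0557 -0.0669  0.0033]
47 200 [-0.0636 -0.0647  0.0033]
47 210 [-0.071  -0.0612  0.0033]
47 220 [-0.0777 -0.0565  0.0033]
47 230 [-0.0835 -0.0507  0.0033]
47 240 [-0.0882 -0.044   0.0033]
47 250 [-0.0916 -0.0365  0.0033]
```

View pics/s3.png

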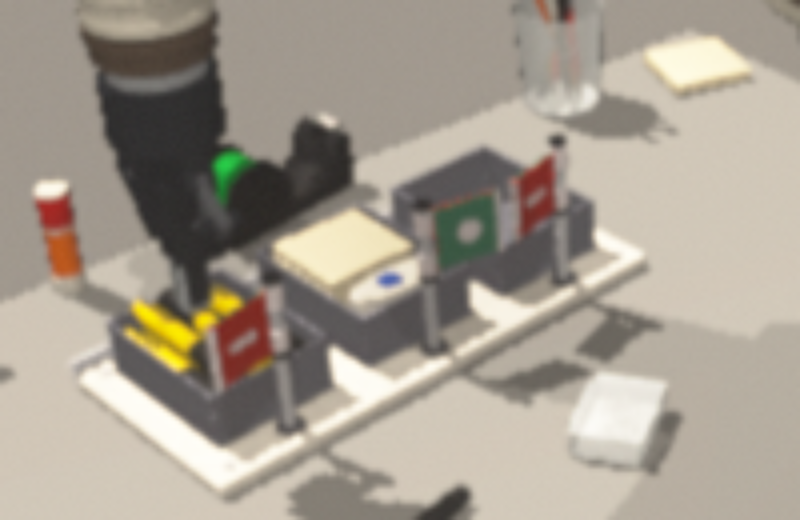

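```bash
python3 -m handwheel '[[[0,-0.004,0.003,0,0,0,1],[0.001,-0.008,0.003,0,0,0,1],[0.001,-0.012,0.003,0,0,0,1],[0.001,-0.016,0.003,0,0,0,1],[0,-0.02,0.003,0,0,0,1],[0,-0.024,0.003,0,0,0,1],[-0.001,-0.028,0.003,0,0,0,1],[-0.002,-0.032,0.003,0,0,0,1],[-0.003,-0.036,0.003,0,0,0,1],[-0.005,-0.04,0.003,0,0,0,1],[-0.007,-0.044,0.003,0,0,0,1],[-0.009,-0.047,0.003,0,0,0,1],[-0.011,-0.051,0.003,0,0,0,1],[-0.014,-0.054,0.003,0,0,0,1],[-0.017,-0.056,0.003,0,0,0,1],[-0.02,-0.059,0.003,0,0,0,1],[-0.024,-0.061,0.003,0,0,0,1],[-0.027,-0.063,0.003,0,0,0,1],[-0.031,-0.065,0.003,0,0,0,1]]]'
python3 - <<'E'
from h import *
p=np.array([.527,.179])
print(state()["t"])
for a in range(160,256,10):
    a=np.radians(a);print(round(np.degrees(a)),go([p[0]+.047*np.cos(a),p[1]+.047*np.sin(a),.115]))
c=capture("top");cv2.imwrite("pics/t4.png",cv2.resize(c["pixels"][95:215,110:290,::-1],None,fx=4,fy=4))
c=capture("wrist");cv2.imwrite("pics/w4.png",c["pixels"][:,:,::-1])
E
```

```text
t: 7.43
eef_pos: [0.4829, 0.1955, 0.1159]
tool_rot: [2.224, 2.218, 0.002]
ft_force: [0.3, 0.0, 0.3]
grip_width: 0.0
7.4333
160 [-0.0004 -0.0001  0.0009]
170 [-0.0083 -0.0022  0.0008]
180 [-0.0165 -0.0029  0.0008]
190 [-0.0247 -0.0021  0.0008]
200 [-0.0326  0.      0.0008]
210 [-0.04    0.0035  0.0008]
220 [-0.0467  0.0082  0.0008]
230 [-0.0525  0.014   0.0008]
240 [-0.0571  0.0208  0.0008]
250 [-0.0606  0.0282  0.0008]
```

View pics/w4.png

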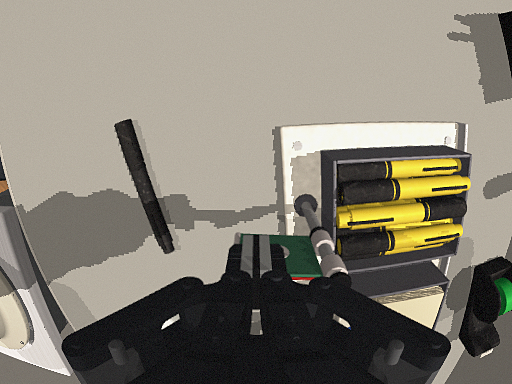

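The leaf (285,255) is now pointing towards the robot, with the fingers on its green side. I'll carry on round to about 240°.

```bash
python3 -m handwheel '[[[-0.004,-0.001,0.001,0,0,0,1],[-0.008,-0.002,0.001,0,0,0,1],[-0.012,-0.003,0.001,0,0,0,1],[-0.016,-0.003,0.001,0,0,0,1],[-0.02,-0.003,0.001,0,0,0,1],[-0.024,-0.002,0.001,0,0,0,1],[-0.028,-0.001,0.001,0,0,0,1],[-0.032,0,0.001,0,0,0,1],[-0.036,0.002,0.001,0,0,0,1],[-0.04,0.004,0.001,0,0,0,1],[-0.043,0.006,0.001,0,0,0,1],[-0.046,0.008,0.001,0,0,0,1],[-0.049,0.011,0.001,0,0,0,1],[-0.052,0.014,0.001,0,0,0,1],[-0.055,0.017,0.001,0,0,0,1],[-0.056,0.02,0.001,0,0,0,1],[-0.056,0.02,0.001,0,0,0,1]]]'
python3 - <<'E'
from h import *
print(state()["t"],state()["ft_force"])
c=capture("wrist");cv2.imwrite("pics/w5.png",c["pixels"][:,:,::-1])
E
```

```text
t: 8.95
eef_pos: [0.5032, 0.1389, 0.1148]
tool_rot: [2.225, 2.217, 0.002]
ft_force: [-0.5, -0.4, 0.4]
grip_width: 0.001
8.95 [-0.45605881 -0.44597731  0.38515298]
```

View pics/w5.png

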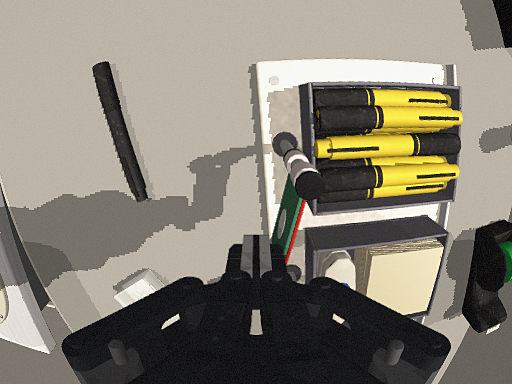

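```bash
for i in 1; do python3 -m handwheel '[[[0,0.001,0,0,0,0,1],[0,0.002,0,0,0,0,1],[0,0.003,0,0,0,0,1],[0,0.003,0,0,0,0,1]]]'; done; python3 -m handwheel '[[[0,0.001,0,0,0,0,1],[0,0.002,0,0,0,0,1],[0,0.002,0,0,0,0,1]]]'; python3 -m handwheel '[[[0,0.001,0,0,0,0,1],[0,0.002,0,0,0,0,1],[0,0.002,0,0,0,0,1]]]'
```

```text
t: 9.33
eef_pos: [0.506, 0.139, 0.1148]
tool_rot: [2.225, 2.217, 0.002]
ft_force: [0.2, -0.9, -0.7]
grip_width: -0.003
t: 9.58
eef_pos: [0.5082, 0.1391, 0.1148]
tool_rot: [2.225, 2.217, 0.002]
ft_force: [-0.2, 0.1, 0.3]
grip_width: -0.0
t: 9.83
eef_pos: [0.5104, 0.1391, 0.1148]
tool_rot: [2.225, 2.217, 0.002]
ft_force: [0.5, 0.0, 0.8]
grip_width: -0.005
```

```bash
python3 -m handwheel '[[[0,0.001,0,0,0,0,1],[0,0.001,0,0,0,0,1]]]'; python3 -m handwheel '[[[0,0.001,0,0,0,0,1],[0,0.001,0,0,0,0,1]]]';python3 - <<'E'
from h import *
print(state()["t"],state()["ft_force"])
c=capture("wrist");cv2.imwrite("pics/w6.png",cv2.resize(c["pixels"][100:330,180:400,::-1],None,fx=2.6,fy=2.6))
E
```

```text
t: 10.0
eef_pos: [0.5115, 0.1391, 0.1148]
tool_rot: [2.225, 2.217, 0.002]
ft_force: [-0.2, 0.2, -0.2]
grip_width: 0.002
t: 10.17
eef_pos: [0.5126, 0.1391, 0.1148]
tool_rot: [2.225, 2.217, 0.002]
ft_force: [-0.3, -1.0, -1.3]
grip_width: -0.002
10.1667 [-0.32519825 -1.04148395 -1.25694477]
```

View pics/w6.png

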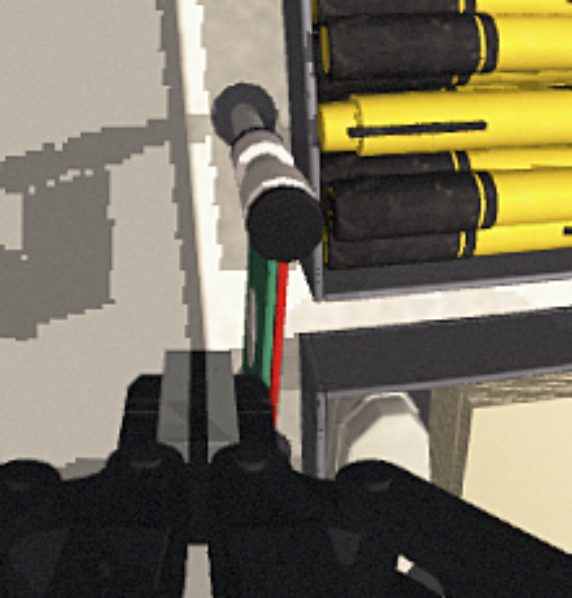

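```bash
python3 -m handwheel '[[[0,0.001,0,0,0,0,1],[0,0.001,0,0,0,0,1]]]'; python3 -m handwheel '[[[0,0.001,0,0,0,0,1],[0,0.001,0,0,0,0,1]]]'; python3 -m handwheel '[[[0,0.001,0,0,0,0,1],[0,0.001,0,0,0,0,1]]]'
```

```text
t: 10.38
eef_pos: [0.5131, 0.139, 0.1146]
tool_rot: [-2.225, -2.217, -0.001]
ft_force: [-3.2, -0.7, 1.6]
grip_width: 0.002
t: 10.55
eef_pos: [0.5134, 0.139, 0.1146]
tool_rot: [-2.224, -2.217, 0.001]
ft_force: [-6.0, -0.4, 3.0]
grip_width: -0.003
t: 10.72
eef_pos: [0.5134, 0.139, 0.1146]
tool_rot: [-2.223, -2.216, 0.003]
ft_force: [-7.2, 1.0, 3.4]
grip_width: -0.0
```

The stop is reached: the force rises while the finger stalls at x=0.5134. I'll back off and go in front of the middle tag.

```bash
python3 -m handwheel '[[[0,-0.008,0,0,0,0,1],[0,-0.018,0,0,0,0,1],[0,-0.028,0,0,0,0,1],[-0.015,-0.03,0,0,0,0,1],[-0.03,-0.03,0,0,0,0,1],[-0.05,-0.03,0,0,0,0,1],[-0.07,-0.03,0,0,0,0,1],[-0.09,-0.03,0,0,0,0,1],[-0.11,-0.03,0,0,0,0,1],[-0.125,-0.03,0,0,0,0,1],[-0.129,-0.03,0,0,0,0,1],[-0.129,-0.03,0,0,0,0,1],[-0.129,-0.03,0,0,0,0,1]]]'
python3 - <<'E'
from h import *
s=state();print(s["t"],s["joints"].round(2),go([.508,.010,.115],90))
c=capture("wrist");cv2.imwrite("pics/w7.png",c["pixels"][:,:,::-1])
E
```

```text
t: 11.8
eef_pos: [0.4828, 0.0105, 0.1148]
tool_rot: [-2.224, -2.216, 0.002]
ft_force: [0.3, 0.5, -0.9]
grip_width: 0.0
11.8 [ 0.02 -0.08 -0.21  1.45  0.    1.6 ] (array([-0.0004,  0.0252, -0.0003]), array([-0.17, -0.04, -0.2 ]))
```

View pics/w7.png

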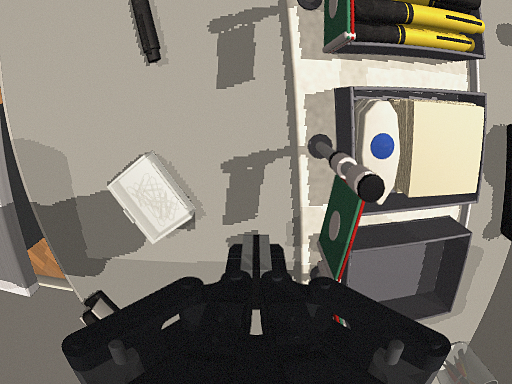

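The left tag (345,20) shows green, lying parallel to the bins. The middle leaf (340,220) still leans towards the robot, short of its stop, so I'll nudge it.

```bash
python3 -m handwheel '[[[0,0.006,0,0,0,0,1],[0,0.012,0,0,0,0,1],[0,0.018,0,0,0,0,1],[0,0.024,0,0,0,0,1],[0,0.028,0,0,0,0,1],[0,0.031,0,0,0,0,1],[0,0.033,0,0,0,0,1],[0,0.033,0,0,0,0,1]]]'; python3 -m handwheel '[[[0,0.001,0,0,0,0,1],[0,0.002,0,0,0,0,1],[0,0.002,0,0,0,0,1]]]'; python3 -m handwheel '[[[0,0.001,0,0,0,0,1],[0,0.002,0,0,0,0,1],[0,0.002,0,0,0,0,1]]]'; python3 -m handwheel '[[[0,0.001,0,0,0,0,1],[0,0.001,0,0,0,0,1]]]'; python3 -m handwheel '[[[0,0.001,0,0,0,0,1],[0,0.001,0,0,0,0,1]]]'
```

```text
t: 12.52
eef_pos: [0.5161, 0.0106, 0.1144]
tool_rot: [-2.223, -2.216, 0.003]
ft_force: [0.0, -0.0, -0.1]
grip_width: 0.001
t: 12.77
eef_pos: [0.5181, 0.0106, 0.1144]
tool_rot: [-2.223, -2.216, 0.003]
ft_force: [0.0, -1.2, 0.0]
grip_width: 0.0
t: 13.02
eef_pos: [0.5203, 0.0105, 0.1145]
tool_rot: [-2.223, -2.216, 0.003]
ft_force: [0.3, -0.8, 0.4]
grip_width: -0.002
t: 13.18
eef_pos: [0.5214, 0.0105, 0.1145]
tool_rot: [-2.223, -2.216, 0.003]
ft_force: [-0.2, 0.0, -0.1]
grip_width: -0.002
t: 13.35
eef_pos: [0.5225, 0.0105, 0.1144]
tool_rot: [-2.223, -2.216, 0.003]
ft_force: [-0.9, 0.2, -0.5]
grip_width: -0.002
```

```bash
python3 -m handwheel '[[[0,0.001,0,0,0,0,1],[0,0.001,0,0,0,0,1]]]'; python3 -m handwheel '[[[0,0.001,0,0,0,0,1],[0,0.001,0,0,0,0,1]]]'
```

```text
t: 13.52
eef_pos: [0.5229, 0.0105, 0.1143]
tool_rot: [-2.222, -2.215, 0.005]
ft_force: [-4.4, 0.1, 2.3]
grip_width: -0.006
t: 13.68
eef_pos: [0.5231, 0.0104, 0.1143]
tool_rot: [-2.221, -2.214, 0.007]
ft_force: [-7.0, -0.4, 3.9]
grip_width: -0.001
```

```bash
python3 -m handwheel '[[[0,-0.008,0,0,0,0,1],[0,-0.018,0,0,0,0,1],[0,-0.028,0,0,0,0,1],[-0.01,-0.034,0,0,0,0,1],[-0.025,-0.034,0,0,0,0,1],[-0.04,-0.034,0,0,0,0,1],[-0.049,-0.034,0,0,0,0,1],[-0.049,-0.034,0,0,0,0,1],[-0.049,-0.034,0,0,0,0,1]]]'
python3 - <<'E'
from h import *
s=state();print(s["t"],go([.515,-.039,.115],90))
c=capture("wrist");cv2.imwrite("pics/w8.png",c["pixels"][:,:,::-1])
E
```

```text
t: 14.43
eef_pos: [0.4887, -0.0389, 0.1146]
tool_rot: [-2.223, -2.213, 0.006]
ft_force: [-0.6, 0.5, -0.3]
grip_width: -0.001
14.4333 (array([-0.    ,  0.0263, -0.0006]), array([-0.36, -0.04, -0.26]))
```

View pics/w8.png

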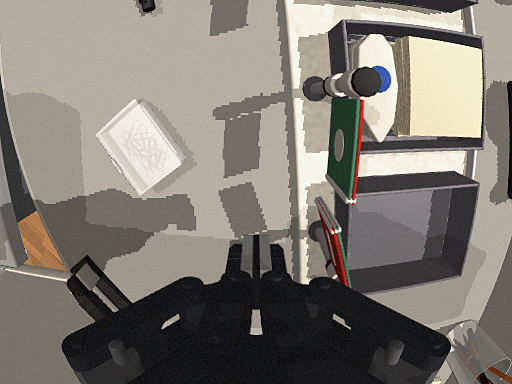

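The middle tag (345,150) is now at its green stop. The right leaf (333,245) is tilted towards the robot, so I'll nudge its red face.

```bash
python3 -m handwheel '[[[0,0.006,0,0,0,0,1],[0,0.012,0,0,0,0,1],[0,0.018,0,0,0,0,1],[0,0.023,0,0,0,0,1],[0,0.027,0,0,0,0,1],[0,0.029,0,0,0,0,1],[0,0.029,0,0,0,0,1]]]'; python3 -m handwheel '[[[0,0.001,0,0,0,0,1],[0,0.002,0,0,0,0,1],[0,0.002,0,0,0,0,1]]]'; python3 -m handwheel '[[[0,0.001,0,0,0,0,1],[0,0.002,0,0,0,0,1],[0,0.002,0,0,0,0,1]]]'; python3 -m handwheel '[[[0,0.001,0,0,0,0,1],[0,0.001,0,0,0,0,1]]]'; python3 -m handwheel '[[[0,0.001,0,0,0,0,1],[0,0.001,0,0,0,0,1]]]'
```

```text
t: 15.07
eef_pos: [0.5182, -0.0384, 0.1141]
tool_rot: [-2.222, -2.214, 0.007]
ft_force: [-0.1, 0.2, 1.1]
grip_width: 0.002
t: 15.32
eef_pos: [0.5201, -0.0385, 0.1141]
tool_rot: [-2.222, -2.214, 0.007]
ft_force: [-0.0, -0.5, 0.9]
grip_width: -0.001
t: 15.57
eef_pos: [0.5223, -0.0385, 0.1141]
tool_rot: [-2.222, -2.214, 0.007]
ft_force: [-1.0, -0.3, 0.3]
grip_width: 0.004
t: 15.73
eef_pos: [0.5234, -0.0385, 0.1142]
tool_rot: [-2.222, -2.214, 0.006]
ft_force: [-0.5, 0.3, 0.6]
grip_width: -0.001
t: 15.9
eef_pos: [0.5246, -0.0385, 0.1142]
tool_rot: [-2.222, -2.214, 0.006]
ft_force: [0.4, 0.7, -0.4]
grip_width: 0.001
```

```bash
python3 -m handwheel '[[[0,0.001,0,0,0,0,1],[0,0.001,0,0,0,0,1]]]'; python3 -m handwheel '[[[0,0.001,0,0,0,0,1],[0,0.001,0,0,0,0,1]]]'; python3 -m handwheel '[[[0,0.001,0,0,0,0,1],[0,0.001,0,0,0,0,1]]]'
```

```text
t: 16.07
eef_pos: [0.5253, -0.0384, 0.114]
tool_rot: [-2.221, -2.213, 0.007]
ft_force: [-2.6, 1.3, 1.1]
grip_width: -0.003
t: 16.23
eef_pos: [0.5256, -0.0384, 0.1139]
tool_rot: [-2.22, -2.212, 0.009]
ft_force: [-5.9, 0.7, 2.2]
grip_width: -0.004
t: 16.4
eef_pos: [0.5258, -0.0383, 0.1138]
tool_rot: [-2.219, -2.211, 0.011]
ft_force: [-6.5, 1.4, 3.9]
grip_width: 0.001
```

The stop is at x≈0.5255, against 0.525 expected. I'll withdraw, rise and check.

```bash
python3 -m handwheel '[[[0,-0.01,0,0,0,0,1],[0,-0.025,0,0,0,0,1],[0,-0.045,0,0,0,0,1],[0,-0.065,0,0,0,0,1],[0.01,-0.085,-0.03,0,0,0,1],[0.03,-0.1,-0.06,0,0,0,1],[0.05,-0.12,-0.09,0,0,0,1],[0.07,-0.14,-0.11,0,0,0,1],[0.08,-0.14,-0.13,0,0,0,1],[0.08,-0.14,-0.13,0,0,0,1],[0.08,-0.14,-0.13,0,0,0,1]]]'
python3 - <<'E'
from h import *
print(state()["t"])
for n,b in(("wrist",None),("top",(95,215,110,290)),("scene",(130,260,95,295))):
    c=capture(n);P=c["pixels"]
    if b: P=cv2.resize(P[b[0]:b[1],b[2]:b[3]],None,fx=4,fy=4,interpolation=cv2.INTER_CUBIC)
    cv2.imwrite(f"pics/{n}9.png",P[...,::-1])
    if n=="wrist": continue
    W,P=cloud(c);Z=W[...,2]
    m=(W[...,0]>.45)&(W[...,0]<.75)&(W[...,1]>-.3)&(W[...,1]<.4)&(Z>.078)&(Z<.145)
    k,l,s,ce=cv2.connectedComponentsWithStats(m.astype(np.uint8))
    R=P.astype(int);col=(abs(R[...,0]-R[...,1])>15)
    posts=[(.546,-.079),(.537,.05),(.527,.179)]
    for i in range(1,k):
        if s[i,4]<50: continue
        q=W[(l==i)&(col if n=="scene" else Z<.129)]
        p=min(posts,key=lambda p:abs(p[1]-np.median(W[(l==i)&(Z>.132)][:,1])))
        q=q[np.linalg.norm(q[:,:2]-p,axis=1)>.015]
        vx,vy,x0,y0=cv2.fitLine(q[:,:2].astype(np.float32),cv2.DIST_HUBER,0,.001,.001).ravel()
        print(n,s[i],q.mean(0).round(3),"line mod180",np.degrees(np.arctan2(vy,vx))%180,"from post",np.degrees(np.arctan2(*(q.mean(0)[:2]-p)[::-1]))%360)
E
```

```text
t: 17.32
eef_pos: [0.3878, 0.0424, 0.2463]
tool_rot: [-2.219, -2.215, 0.007]
ft_force: [0.1, 0.4, -0.8]
grip_width: -0.001
17.3167
top [223 156  27  11 132] [ 0.539 -0.042  0.111] line mod180 100.14933 from post 101.1049127573194
top [191 159  29   9 134] [0.534 0.012 0.11 ] line mod180 87.956345 from post 266.2001414592131
top [137 162  32   8 137] [0.525 0.14  0.111] line mod180 88.87297 from post 267.10113223452527
scene [220 164  18  26 260] [ 0.538 -0.042  0.106] line mod180 100.217224 from post 102.35256357885434
scene [198 176  22  24 325] [0.534 0.016 0.105] line mod180 86.90072 from post 264.9309412529891
scene [160 194  24  25 378] [0.524 0.145 0.106] line mod180 89.24068 from post 265.2982685131917
```

View pics/top9.png

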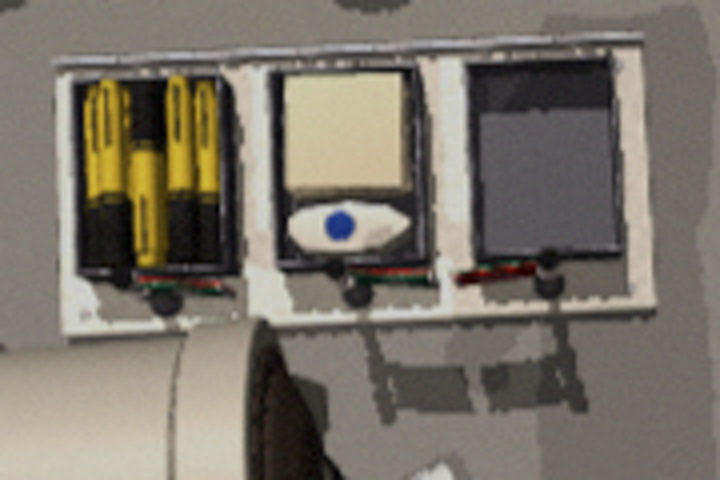

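View pics/scene9.png

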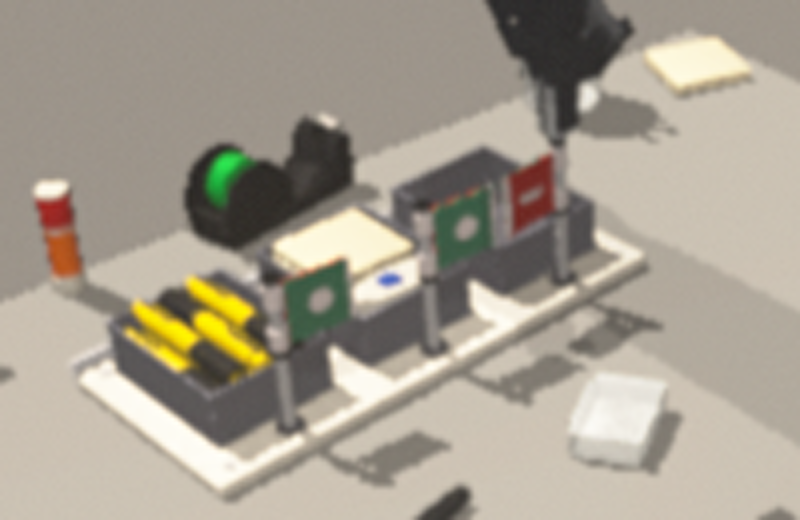

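View pics/wrist9.png

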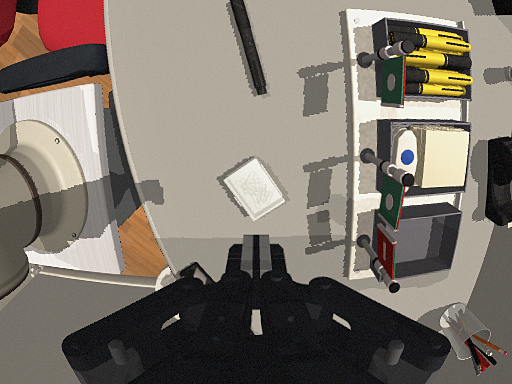

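All three leaves sit at their stops: 100° against 99.7°, and 267–269° against 268°. The two filled bins show green (320,300 and 465,230 in the scene zoom) and the empty bin shows red (533,195).

```bash
python3 -c "
from cell import job_done,state
print(state()['dq'].round(3));print(job_done())"
```

```text
[-0.006  0.006 -0.001  0.005  0.001  0.001]
the job is handed in; nothing more can be done
None
```

The job is handed in: the markers and notes bins now show green, the empty bin shows red, and all three tags are at their stops.

- **Markers bin:** its tag was the wrong one, showing red. I swung it round with the shut fingertips, pushing only on its green face, until it reached the green stop.
- **Notes and empty bins:** both tags already showed the right colour but stood about 7° short of their stops. I nudged each one home from the robot's side.
- **Contact:** at each stop the finger stalled at about 6–7 N sideways force (8 N in all).
- **Last checks:** with the robot clear, the leaf directions measured 100° for red (stop expected at 99.7°) and 267–269° for green (expected 268°). The loose pad, the correction tape, the marker and the clip box look unmoved in the pictures. I did not check the mug, hole punch and stapler again at the end, but the arm felt no contact apart from the tags. The arm clock was at about 17.5 s.
- **Not as planned:** one early move stopped short because the wrist joint reached its range end. I carried on with the tool turned about 85°, and nothing was touched. Some leaf angles taken from the post positions in the depth pictures read up to 3° off the stop. The fitted leaf directions and the stall at each stop agree that the tags are fully home.

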